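# Find and release the latched mixer key

### The arm

A 6-joint arm with a two-finger parallel gripper is mounted at the origin on a cart in front of the work surface, level with it; the furniture and walls round the work are solid. World frame = base frame: x ahead of the robot, y to its left, z up, the work surface at z = 0. Lengths are in m, angles in rad, forces in N, time in s.
With the tool pointing down it reaches from about 0.3 to 0.875 m from the base axis. Payload 6.4 kg.
Tool frame: the origin (TCP) lies on the centre line of the jaws, within the pads' length; the fingertips stand 22 mm ahead of it and the grasp point (between the pads) lies 3 mm ahead of it; z points along the fingers, y is the line along which they close (so a half turn about z gives the same grasp; the last joint's range is limited). The gripper opens to 85 mm and grips with 20 to 120 N. Pads are 22 mm wide; open, the fingers measure 114 mm over their backs; the gripper's body (76 mm by 85 mm) begins 54 mm behind the grasp point. The pads swing forward as they close: fully open they stand 13 mm farther back than shut.
Start: joints at [-1.528, 0.181, 1.607, -0, 1.354, -0.206], TCP at [0.142, -0.557, 0.253] pointing down, gripper open.
Joint ranges: [-2.99, 2.99], [-0.89, 2.07], [0.3, 2.58], [-1.14, 4.28], [0, 2.63], [-3.12, 3.12]. Speed limits (rad/s): [2.57, 2.57, 3.01, 3.14, 3.14, 3.14].

### API

Orientations are given as a unit quaternion [w, x, y, z].
In Python, from bench import ctrl gives the robot as it stands. The module is installed in compiled form; this text tells all that it offers.
- The arm moves only by the tool servo_tool, never from a script. Its argument "commands" is a list of rows, each a list of 3 entries, a list of its own where there are three numbers: the shift along the tool's x, y, z in mm, then the turn about the tool's z in rad, then the finger opening in mm, from 0 to 85.4. In form: [[[dx, dy, dz], turn, jaw], ...]. A call has 1 to 20 rows; each row shifts and turns the commanded pose from where the row before left it, along the tool's axes as they then stand; what a row does not reach is not made up. A row lasts 1/8 s, in which the tool goes at most 62.5 mm and 10.7 degrees, less where a joint would pass 70% of its speed; a pose out of reach is approached as far as the arm can. A call with a gripper value outside its range is refused whole. The fingers move at their own pace and stop on an object; the grip force is fixed at half the most. Time passes only in rows, so rows that do not move let the fingers close. It gives the time, the measured TCP pose, the force, the opening and the grip force at its end, in the units of the state.
- ctrl.get_obs(): the state, without advancing time (a new reading comes with each control period).
- ctrl.camera(name): name is "scene" or "side" or "wrist"; returns a dict with "color" (384x512x3 uint8, red, green, blue), "z_map" (384x512 float32, m along the optical axis (not along the pixel's ray), 0 where there is no reading), "fx", "fy", "cx", "cy" (pixels), "R" (3x3) and "t" (3): a world point X has camera coordinates R X + t. Camera axes: x right, y down, z forward; pixel columns grow to the right and rows downward; lengths in m; the calibration is good to about 2 mm. A picture is of the moment at which its call begins.
- ctrl.hand_in(): hands the job in; it is judged then, once.
The state is a dict: "time_s": time; "q": joint angles; "dq": joint speeds; "joint_efforts": joint torques, N m; "eef_pos": TCP position; "eef_rot": TCP orientation; "wrist_force": force on the tool from outside, world axes, zero at the start; "torque": the same for the moment, N m; "opening": opening from 0.0 (shut) to 1.0 (fully open); "grasp_force": force on a finger pad.
Only numpy, scipy, OpenCV 4.12 (cv2) and the standard library are available. Lean on these libraries where they do the work, as an engineer would, in place of code of your own. Each camera call takes 0.05 s, during which the arm holds its last target. There are 200 camera calls.

### The job

One of the four identical keys on the mixer's control unit has been left latched down. With the fingertips, tap each key lightly, one after the other from the left to the right, without pressing any of them in; then, having lifted off, press the one that was latched firmly until it lets go and springs up again. The other keys must never be pushed in, all forces stay gentle, and the loose things round the unit are left where they are.

Things in the scene. Friction and masses are not known exactly. Their poses are not given: they have to be found in the camera images.
- control_unit: Grey mixer control unit, fixed; 120 (x) x 240 (y) x 55 mm high to its deck, bar at the back (x +28 to +60 mm) up to 73 mm. Origin: centre of underside, on the bench. Front faces its -x (to the robot), +y is the left. Four like white keys in bays at x -18, y +69, +23, -23, -69 mm (left to right); one, in any bay, is latched part-way down.
- switch_a: Key switch a: carries key a and only the key can be touched. Its origin does not move: at deck height, 55 mm above the bench, under the middle of the key; axes parallel to the control unit's, z up. Switches a to d stand in the four bays in any order. 
- switch_b: Key switch b: carries key b and only the key can be touched. Its origin does not move: at deck height, 55 mm above the bench, under the middle of the key; axes parallel to the control unit's, z up. Switches a to d stand in the four bays in any order. 
- switch_c: Key switch c: carries key c and only the key can be touched. Its origin does not move: at deck height, 55 mm above the bench, under the middle of the key; axes parallel to the control unit's, z up. Switches a to d stand in the four bays in any order. 
- switch_d: Key switch d: carries key d and only the key can be touched. Its origin does not move: at deck height, 55 mm above the bench, under the middle of the key; axes parallel to the control unit's, z up. Switches a to d stand in the four bays in any order. 
- key_a (a joint): Depth of key a, m: 0 up (top 14 mm above deck), 0.010 bottom stop. White cap 24 x 24 mm, slides vertically. Free key: soft spring, 1 N to start, 2 N at 2 mm, 3.5 N at 6.5 mm; past 7.5 mm counts as pressed in (forbidden). Latched key: rests at about 0.004, stiff (about 1 mm at 5 N), unlatches at 8 to 10 N when pushed past 0.007 (go to 0.008), rises to 0 when let go.
- key_b (a joint): Depth of key b, m: 0 up (top 14 mm above deck), 0.010 bottom stop. White cap 24 x 24 mm, slides vertically. Free key: soft spring, 1 N to start, 2 N at 2 mm, 3.5 N at 6.5 mm; past 7.5 mm counts as pressed in (forbidden). Latched key: rests at about 0.004, stiff (about 1 mm at 5 N), unlatches at 8 to 10 N when pushed past 0.007 (go to 0.008), rises to 0 when let go.
- key_c (a joint): Depth of key c, m: 0 up (top 14 mm above deck), 0.010 bottom stop. White cap 24 x 24 mm, slides vertically. Free key: soft spring, 1 N to start, 2 N at 2 mm, 3.5 N at 6.5 mm; past 7.5 mm counts as pressed in (forbidden). Latched key: rests at about 0.004, stiff (about 1 mm at 5 N), unlatches at 8 to 10 N when pushed past 0.007 (go to 0.008), rises to 0 when let go.
- key_d (a joint): Depth of key d, m: 0 up (top 14 mm above deck), 0.010 bottom stop. White cap 24 x 24 mm, slides vertically. Free key: soft spring, 1 N to start, 2 N at 2 mm, 3.5 N at 6.5 mm; past 7.5 mm counts as pressed in (forbidden). Latched key: rests at about 0.004, stiff (about 1 mm at 5 N), unlatches at 8 to 10 N when pushed past 0.007 (go to 0.008), rises to 0 when let go.
- key_a_top (a point): Centre of the top face of key a; moves with the key. 69 mm above the bench when the key is up, about 65 mm when latched.
- key_b_top (a point): Centre of the top face of key b; moves with the key. 69 mm above the bench when the key is up, about 65 mm when latched.
- key_c_top (a point): Centre of the top face of key c; moves with the key. 69 mm above the bench when the key is up, about 65 mm when latched.
- key_d_top (a point): Centre of the top face of key d; moves with the key. 69 mm above the bench when the key is up, about 65 mm when latched.
- marker: Bystander: capped marker pen, 132 x 15 x 13 mm, lying loose in front of the control unit; origin at the middle of its underside.
- dropper_bottle: Bystander: brown dropper bottle with red cap, 33 mm diameter, 76 mm high, standing loose to the right of the control unit; origin at the centre of its underside.
- weighing_cup: Bystander: clear weighing cup, 46 mm wide, 28 mm high, standing loose to the left of the control unit; origin at the centre of its underside.

How it is judged:
By the outcome, as a careful person would: the job done as asked, in the order asked, and still so for the second after the job is handed in, with the robot touching nothing.
It also fails if it takes over 51 s, if anything falls off the work surface, if the arm or the gripper's body presses on something with over 40 N, if the wrist force passes 120 N, or if a joint passes its speed limit or range.

## Working session

There is one attempt and no reset: what is moved stays moved. The work goes in short steps, Python scripts to look and compute and a tool call to move; the robot and the scene stay as the last step left them, time stands still between calls to the robot, and variables do not carry over. Pictures are saved under pics/ and viewed, at most 10 in all, crops included, and the job is handed in when it is done.

Besides the shell and the picture viewer there is one more tool, called after "Request:" as a command line: name --argument value ..., lists and objects as JSON in quotes. servo_tool: Moves the arm, as the interface text tells. Its arguments: {"type":"object","properties":{"commands":{"type":"array"}},"required":["commands"]}

```bash
mkdir -p pics; cat > h.py <<'E'
import numpy as np, cv2
from bench import ctrl
def cloud(c):
    z=c["z_map"]; v,u=np.indices(z.shape)
    P=np.stack([(u-c["cx"])/c["fx"]*z,(v-c["cy"])/c["fy"]*z,z],-1)
    W=(P-np.array(c["t"]))@np.array(c["R"]); W[z==0]=np.nan
    return W
E
python3 - <<'E'
from h import *
o=ctrl.get_obs(); print(o)
ims=[]
for n in ["scene","side"]:
    c=ctrl.camera(n); np.savez("%s.npz"%n,W=cloud(c),col=c["color"])
    cv2.imwrite("pics/%s1.png"%n,c["color"][...,::-1])
    print(n,"cam at",-np.array(c["R"]).T@np.array(c["t"]),c["fx"])
E
```

```text
{'time_s': 0.0, 'q': array([-1.52829733e+00,  1.81539447e-01,  1.60801462e+00, -6.92091548e-05,
        1.35378689e+00, -2.06308909e-01]), 'dq': array([ 0.0011968 , -0.00020791, -0.00113002,  0.00026616, -0.00020083,
       -0.00050417]), 'joint_efforts': array([-5.09381891e-05, -4.44877553e+01, -3.51339626e+01, -3.99041346e-04,
        8.85523448e-03,  3.17187897e-06]), 'eef_pos': array([ 0.14156267, -0.55676692,  0.25238182]), 'eef_rot': array([-8.73986038e-04,  9.92270495e-01,  1.24090692e-01,  3.78442179e-05]), 'wrist_force': array([ 0.85023162, -0.40512605,  0.14419418]), 'torque': array([-0.0553476 , -0.00146428,  0.03493134]), 'grasp_force': 0.0, 'opening': 1.0012182169583481}
scene cam at [-0.00981554  0.61559302  0.51653432] 469.4281279106537
side cam at [0.43780219 0.73967877 0.44671413] 369.2427622572945
```

View pics/scene1.png

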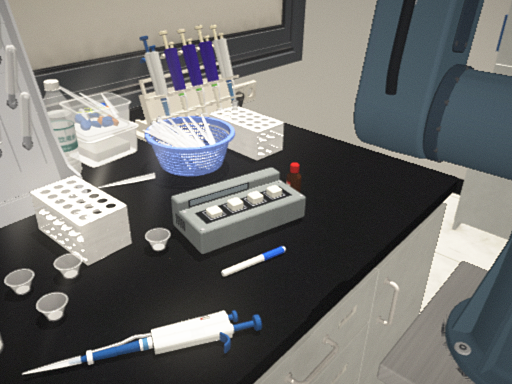

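View pics/side1.png

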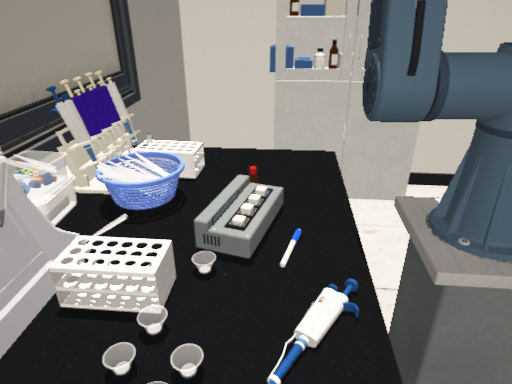

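The scene view shows the grey unit at about (238,208), with white keys at about (213,212), (236,204), (256,197) and (274,191). The marker is in front at (255,260), the bottle behind at (294,175) and the cup at (157,238). In the side view the keys run from (239,220) to (262,190).

```bash
cat > m.py <<'E'
from h import *
from scipy.optimize import least_squares
B=np.array([[-18,69],[-18,23],[-18,-23],[-18,-69]])/1e3
for n,(u0,u1,v0,v1) in dict(scene=(195,290,180,225),side=(225,275,180,230)).items():
    d=np.load(n+".npz"); W=d["W"]; col=d["col"].astype(int)
    m=np.zeros(W.shape[:2],np.uint8)
    w=(col.min(-1)>165)&(W[...,2]>.05)&(W[...,2]<.08); m[v0:v1,u0:u1]=w[v0:v1,u0:u1]
    k,l,st,ce=cv2.connectedComponentsWithStats(m)
    K=[]
    for i in range(1,k):
        if st[i,4]<15: continue
        p=W[l==i]; zt=np.percentile(p[:,2],85); t=p[p[:,2]>zt-.004]
        r=cv2.minAreaRect((t[:,:2]*1000).astype(np.float32))
        print(n,ce[i].round(),st[i,4],"mid",(t.mean(0)*1000).round(1),"z85",(zt*1000).round(1),"rect",np.round(r[0],1),np.round(r[1],1),round(r[2],1))
    # unit extent: grey points by height
    g=(W[...,2]>.01)&(W[...,2]<.085)&(W[...,0]>.25)
    reg=np.zeros_like(g); 
    if n=="scene": reg[168:250,170:308]=1
    else: reg[172:255,195:287]=1
    g&=reg&(np.ptp(col,axis=-1)<40)
    p=W[g]; h=np.histogram(p[:,2],np.arange(.01,.086,.0025))
    print("z hist",h[0])
    dk=p[(abs(p[:,2]-.055)<.004)]; bar=p[(abs(p[:,2]-.073)<.004)]
    for nm,q in (("unit",p),("deck",dk),("bar",bar)):
        r=cv2.minAreaRect((q[:,:2]*1000).astype(np.float32)); print(nm,len(q),np.round(r[0],1),np.round(r[1],1),round(r[2],1),"z",np.median(q[:,2]))
E
python3 m.py
```

```text
scene [218. 187.] 336 mid [575.3  41.9  73.4] z85 74.3 rect [575.   36.9] [123.  28.] 76.8
scene [242. 198.] 958 mid [508.8  30.4  68.4] z85 69.0 rect [511.2  33.6] [161.5  25.5] 75.5
scene [245. 213.] 544 mid [488.8  57.1  55.5] z85 56.4 rect [489.5  53.4] [202.3  47.9] 63.9
z hist [  86  132  138  151  142  149  149  158  164  156  155  174  145  170
  156  168  183  682 1740  287  179  226  230  311  321  662   25    0
    0    0]
unit 7239 [554.  -1.] [259.6 315. ] 39.6 z 0.055431903347523126
deck 2732 [518.5   8. ] [289.8 116.7] 74.4 z 0.05566061512789634
bar 1166 [543.6  26.6] [237.8  90. ] 75.6 z 0.07287413381211347
side [232. 188.] 184 mid [559.8 -18.6  73.7] z85 74.3 rect [563.2 -12.4] [111.7  26.3] 76.6
side [251. 204.] 921 mid [506.5  18.4  68.8] z85 68.4 rect [505.6  11.2] [116.6  23.8] 75.8
side [238. 219.] 101 mid [528.2 102.6  65.4] z85 66.3 rect [527.9 101.3] [20.1 21.8] 70.7
z hist [  59   72   83   89   85   96  114  138   83   98   81  106   90  103
   86  103  127  354 1414  167  106  128  151  192  198  577   13    0
    0    0]
unit 4913 [546.3 -42.3] [214.9 419.3] 13.6 z 0.05571190751790658
deck 1970 [517.7   7.9] [291.6 116.2] 73.8 z 0.055776289491884706
bar 906 [542.7  25.5] [239.2  88.8] 74.6 z 0.07323028804860143
```

```bash
cat > m2.py <<'E'
from h import *
from scipy.optimize import minimize
B=np.array([[-18,69],[-18,23],[-18,-23],[-18,-69]])/1e3
allP=[]
for n in ("scene","side"):
    d=np.load(n+".npz"); W=d["W"]; col=d["col"]
    w=(col.min(-1)>120)&(W[...,2]>.0625)&(W[...,2]<.0715)&(abs(W[...,0]-.51)<.08)&(abs(W[...,1]-.03)<.12)
    p=W[w]
    best=None
    def loc(x,p):
        c,s=np.cos(x[2]),np.sin(x[2]); R=np.array([[c,-s],[s,c]])
        return (p[:,:2]-x[:2])@R
    def f(x):
        q=loc(x,p); e=np.abs(q[:,None]-B).max(-1).min(1)  # square distance
        return np.minimum(np.maximum(e-.0115,0),.01).mean()*1e3+.02*np.minimum(e,.03).mean()*1e3
    r=min((minimize(f,[.525+a,.03+b,-.253+y],method="Nelder-Mead",options=dict(xatol=1e-5,fatol=1e-6)) for a in (-.01,0,.01) for b in (-.03,-.015,0,.015) for y in (-.02,.02)),key=lambda r:r.fun)
    x=r.x; q=loc(x,p); print(n,"unit",x.round(4),"cost",r.fun)
    c,s=np.cos(x[2]),np.sin(x[2])
    for b in B:
        k=np.abs(q-b).max(1)<.014; t=p[k]
        print("  bay",b,"world",(np.array([[c,-s],[s,c]])@b+x[:2]).round(4),"n",k.sum(),"z med/85",np.percentile(t[:,2],[50,85]).round(4),"ext",np.percentile(q[k],[2,98],axis=0).round(4).tolist())
    # deck/bar corner check
    g=(W[...,2]>.05)&(W[...,2]<.078)&(abs(W[...,0]-.525)<.13)&(abs(W[...,1]-.03)<.16)
    G=loc(x,W[g]); print("  body ext local",np.percentile(G,[.5,99.5],axis=0).round(4).tolist())
    # neighbours
    g=(W[...,2]>.006)&(W[...,2]<.2)&(W[...,0]>.3)
    G=loc(x,W[g]);
    o=(np.abs(G[:,0])<.2)&(np.abs(G[:,1])<.25)&~((np.abs(G[:,0])<.063)&(np.abs(G[:,1])<.123))
    hh=W[g][o]; GG=G[o]
    for nm,mm in (("front",GG[:,0]<-.065),("right",GG[:,1]<-.125),("left",GG[:,1]>.125),("back",GG[:,0]>.065)):
        print("  ",nm,mm.sum(),GG[mm].min(0).round(3) if mm.any() else "",GG[mm].max(0).round(3) if mm.any() else "",hh[mm,2].max().round(3) if mm.any() else "")
E
python3 m2.py
```

```text
scene unit [ 0.5283  0.0304 -0.2567] cost 1.397409723682124
  bay [-0.018  0.069] world [0.5284 0.1017] n 97 z med/85 [0.0653 0.0663] ext [[-0.0286, 0.057], [-0.0063, 0.0801]]
  bay [-0.018  0.023] world [0.5167 0.0572] n 121 z med/85 [0.0687 0.0702] ext [[-0.0293, 0.0119], [-0.007, 0.035]]
  bay [-0.018 -0.023] world [0.5051 0.0127] n 114 z med/85 [0.0688 0.07  ] ext [[-0.0296, -0.0345], [-0.0055, -0.0118]]
  bay [-0.018 -0.069] world [ 0.4934 -0.0318] n 107 z med/85 [0.0687 0.07  ] ext [[-0.0295, -0.0806], [-0.006, -0.0571]]
  body ext local [[-0.0591, -0.1183], [0.0582, 0.1191]]
   front 420 [-0.199 -0.017] [-0.119  0.25 ] 0.023
   right 313 [ 0.023 -0.181] [ 0.052 -0.149] 0.077
   left 1763 [-0.199  0.147] [0.199 0.25 ] 0.084
   back 622 [ 0.066 -0.096] [0.2  0.25] 0.093
side unit [ 0.5284  0.03   -0.2498] cost 0.48143797376466113
  bay [-0.018  0.069] world [0.528  0.1013] n 74 z med/85 [0.0656 0.0664] ext [[-0.0286, 0.0579], [-0.0075, 0.0785]]
  bay [-0.018  0.023] world [0.5166 0.0567] n 91 z med/85 [0.0691 0.0703] ext [[-0.0295, 0.0128], [-0.0066, 0.0344]]
  bay [-0.018 -0.023] world [0.5052 0.0121] n 79 z med/85 [0.069 0.07 ] ext [[-0.0293, -0.0326], [-0.008, -0.0117]]
  bay [-0.018 -0.069] world [ 0.4939 -0.0324] n 71 z med/85 [0.0691 0.0699] ext [[-0.0295, -0.081], [-0.0068, -0.058]]
  body ext local [[-0.059, -0.1164], [0.0586, 0.1186]]
   front 295 [-0.2   -0.016] [-0.117  0.25 ] 0.023
   right 131 [ 0.022 -0.173] [ 0.049 -0.151] 0.076
   left 1545 [-0.2    0.147] [0.2  0.25] 0.084
   back 756 [ 0.065 -0.098] [0.2  0.25] 0.093
```

Both cameras agree: unit at (0.528, 0.030), yaw −0.253. The leftmost key's top is at 65.4 mm and the others are at 69, so the left key is the latched one. Next I shut the fingers, turn to line up with the unit and move above that key.

Request:
servo_tool --commands '[[[0,0,0],0.167,0],[[0,0,0],0.167,0],[[0,0,0],0.167,0],[[13,-40,6],0,0],[[13,-46,6],0,0],[[13,-46,6],0,0],[[13,-46,6],0,0],[[13,-46,6],0,0],[[13,-46,6],0,0],[[13,-46,6],0,0],[[13,-46,6],0,0],[[13,-46,6],0,0],[[13,-46,6],0,0],[[13,-46,6],0,0],[[13,-46,6],0,0],[[13,-46,6],0,0],[[13,-46,6],0,0],[[13,-46,6],0,0],[[14,-40,6],0,0]]'

```text
time_s: 2.48
eef_pos: [0.525, 0.0934, 0.1567]
eef_rot: [0.0, 0.992, -0.125, -0.0]
wrist_force: [0.5, 0.8, 1.2]
opening: -0.003
grasp_force: 0.0
```

```bash
cat > st.py <<'E'
from h import *
import sys
K=np.array([[.5282,.1015],[.5167,.0570],[.5052,.0124],[.4937,-.0320]])
o=ctrl.get_obs(); w,x,y,z=o["eef_rot"]; p=o["eef_pos"]
from scipy.spatial.transform import Rotation as Q
R=Q.from_quat([x,y,z,w]).as_matrix()
print("t",round(o["time_s"],2),"p",(p*1e3).round(2),"F",o["wrist_force"].round(2),"yaw",round(np.arctan2(R[1,0],R[0,0]),4),"zax",R[:,2].round(4),"open",round(o["opening"],3),"speed",abs(o["dq"]).max().round(4))
for k in K: print((R.T@(np.r_[k,p[2]]-p)*1e3).round(1))
E
python3 st.py
```

```text
t 2.48 p [525.    93.4  156.73] F [0.48 0.77 1.18] yaw -0.2514 zax [-5.e-04 -0.e+00 -1.e+00] open -0.003 speed 0.5766
[ 1.1 -8.6 -0. ]
[ 1.  37.3  0. ]
[ 1.  83.4  0. ]
[  0.9 129.2   0. ]
```

Request:
servo_tool --commands '[[[0,0,15],0,0],[[0,0,15],0,0],[[0,0,15],0,0],[[0,0,0],0,0],[[0,0,0],0,0],[[0,0,0],0,0]]'

```text
time_s: 3.22
eef_pos: [0.5252, 0.0913, 0.113]
eef_rot: [-0.0, 0.992, -0.126, 0.001]
wrist_force: [0.3, 0.3, 0.4]
opening: 0.003
grasp_force: 0.0
```

```bash
python3 st.py; python3 - <<'E'
from h import *
c=ctrl.camera("side"); cv2.imwrite("pics/side2.png",cv2.resize(c["color"][130:270,180:330,::-1],None,fx=4,fy=4))
E
```

```text
t 3.23 p [525.19  91.35 113.05] F [0.28 0.32 0.4 ] yaw -0.2527 zax [ 1.4e-03 -1.0e-04 -1.0e+00] open 0.003 speed 0.0044
[  0.4 -10.6   0. ]
[ 0.4 35.4 -0. ]
[ 0.4 81.4 -0. ]
[  0.3 127.3  -0. ]
```

View pics/side2.png

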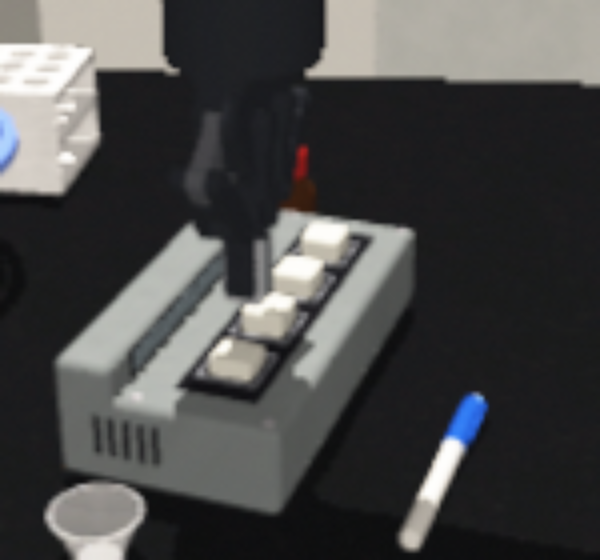

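The crop shows the shut fingers at about (250,280), above and just right of the lower-lying left key at (235,358). I centre on that key and come down close to it.

Request:
servo_tool --commands '[[[0,-10.6,0],0,0],[[0,0,10],0,0],[[0,0,10],0,0],[[0,0,3],0,0],[[0,0,0],0,0],[[0,0,0],0,0]]'

```text
time_s: 4.03
eef_pos: [0.5275, 0.1018, 0.0894]
eef_rot: [-0.0, 0.992, -0.126, 0.0]
wrist_force: [-0.3, -0.7, -0.3]
opening: -0.0
grasp_force: 0.0
```

```bash
python3 st.py
```

```text
t 4.03 p [527.48 101.81  89.42] F [-0.28 -0.7  -0.29] yaw -0.2524 zax [ 2.e-04  0.e+00 -1.e+00] open -0.0 speed 0.0045
[0.8 0.1 0. ]
[ 0.8 46.1 -0. ]
[ 0.8 92.1 -0. ]
[  0.7 138.   -0. ]
```

Request:
servo_tool --commands '[[[0,0,1],0,0],[[0,0,1],0,0],[[0,0,0],0,0]]'

```text
time_s: 4.4
eef_pos: [0.5273, 0.1019, 0.0873]
eef_rot: [-0.0, 0.992, -0.126, -0.0]
wrist_force: [-0.4, 0.2, 0.1]
opening: -0.001
grasp_force: 0.0
```

Request:
servo_tool --commands '[[[0,0,0.4],0,0],[[0,0,0],0,0]]'

```text
time_s: 4.65
eef_pos: [0.5273, 0.1019, 0.087]
eef_rot: [0.0, 0.992, -0.126, -0.0]
wrist_force: [-0.5, 0.3, 0.7]
opening: -0.003
grasp_force: 0.7
```

Request:
servo_tool --commands '[[[0,0,0.4],0,0],[[0,0,0],0,0]]'

```text
time_s: 4.9
eef_pos: [0.5274, 0.1019, 0.0866]
eef_rot: [-0.0, 0.992, -0.126, 0.0]
wrist_force: [-1.0, 0.1, 2.2]
opening: -0.0
grasp_force: 1.4
```

Contact at 2.2 N. I lift off and go to the second key.

Request:
servo_tool --commands '[[[0,0,-10],0,0],[[0,0,-10],0,0],[[0.8,16,0],0,0],[[0,15,0],0,0],[[0,15,0],0,0],[[0,0,7],0,0],[[0,0,6],0,0],[[0,0,0],0,0],[[0,0,0],0,0]]'

```text
time_s: 6.02
eef_pos: [0.5166, 0.0575, 0.0933]
eef_rot: [-0.0, 0.992, -0.125, -0.0]
wrist_force: [-0.4, -0.0, 0.2]
opening: 0.001
grasp_force: 0.0
```

```bash
python3 st.py
```

```text
t 6.03 p [516.58  57.52  93.32] F [-0.41 -0.    0.23] yaw -0.2516 zax [-3.e-04  1.e-04 -1.e+00] open 0.001 speed 0.007
[  0.3 -45.5   0. ]
[ 0.2  0.5 -0. ]
[ 0.2 46.5 -0. ]
[ 0.1 92.4 -0. ]
```

Request:
servo_tool --commands '[[[0,0,1.2],0,0],[[0,0,1],0,0],[[0,0,0.6],0,0],[[0,0,0],0,0]]'

```text
time_s: 6.52
eef_pos: [0.5167, 0.0572, 0.0908]
eef_rot: [-0.0, 0.992, -0.126, 0.0]
wrist_force: [-0.5, 0.4, 0.8]
opening: -0.0
grasp_force: 0.5
```

Request:
servo_tool --commands '[[[0,0,0.6],0,0],[[0,0,0.4],0,0],[[0,0,0],0,0]]'

```text
time_s: 6.9
eef_pos: [0.5167, 0.0572, 0.0897]
eef_rot: [-0.0, 0.992, -0.126, 0.0]
wrist_force: [-0.4, 1.2, 1.4]
opening: 0.002
grasp_force: 0.7
```

Second key tapped: 1.4 N, about 1.2 mm. On to the third.

Request:
servo_tool --commands '[[[0,0,-8],0,0],[[0,0,-9],0,0],[[0,16,0],0,0],[[0,15,0],0,0],[[0,15,0],0,0],[[0,0,7],0,0],[[0,0,6.5],0,0],[[0,0,0],0,0],[[0,0,1],0,0],[[0,0,1],0,0],[[0,0,0.6],0,0],[[0,0,0],0,0]]'

```text
time_s: 8.4
eef_pos: [0.5052, 0.0128, 0.0907]
eef_rot: [-0.0, 0.992, -0.126, 0.0]
wrist_force: [0.2, 1.1, 0.8]
opening: 0.003
grasp_force: 0.5
```

```bash
python3 st.py
```

```text
t 8.4 p [505.24  12.76  90.73] F [0.16 1.12 0.85] yaw -0.2521 zax [ 3.e-04  1.e-04 -1.e+00] open 0.003 speed 0.0035
[  0.1 -91.7   0. ]
[  0.1 -45.7   0. ]
[ 0.1  0.4 -0. ]
[-0.  46.2 -0. ]
```

Request:
servo_tool --commands '[[[0,0,0.6],0,0],[[0,0,0.4],0,0],[[0,0,0],0,0]]'

```text
time_s: 8.78
eef_pos: [0.5053, 0.0126, 0.0897]
eef_rot: [-0.0, 0.992, -0.126, 0.0]
wrist_force: [0.6, 1.8, 1.3]
opening: -0.002
grasp_force: 0.7
```

Request:
servo_tool --commands '[[[0,0,-8],0,0],[[0,0,-9],0,0],[[0,16,0],0,0],[[0,15,0],0,0],[[0,15,0],0,0],[[0,0,7],0,0],[[0,0,6.5],0,0],[[0,0,0],0,0],[[0,0,1],0,0],[[0,0,1],0,0],[[0,0,0.6],0,0],[[0,0,0],0,0]]'

```text
time_s: 10.28
eef_pos: [0.4938, -0.0318, 0.0906]
eef_rot: [-0.0, 0.992, -0.126, 0.0]
wrist_force: [-0.3, 1.2, 0.5]
opening: -0.0
grasp_force: 0.5
```

Request:
servo_tool --commands '[[[0,0,0.5],0,0],[[0,0,0.4],0,0],[[0,0,0],0,0]]'

```text
time_s: 10.65
eef_pos: [0.4938, -0.0319, 0.0897]
eef_rot: [-0.0, 0.992, -0.126, 0.0]
wrist_force: [-0.1, 1.3, 1.7]
opening: -0.001
grasp_force: 0.7
```

All four keys have been tapped. I lift off and go back above the left, latched key.

Request:
servo_tool --commands '[[[0,0,-12],0,0],[[0,0,-14],0,0],[[0,-20,0],0,0],[[0,-30,0],0,0],[[0,-30,0],0,0],[[0,-30,0],0,0],[[0,-20,0],0,0],[[0,-8,0],0,0],[[0,0,0],0,0],[[0,0,10],0,0],[[0,0,10],0,0],[[0,0,6],0,0],[[0,0,0],0,0],[[0,0,0],0,0]]'

```text
time_s: 12.4
eef_pos: [0.5282, 0.1016, 0.0897]
eef_rot: [-0.0, 0.992, -0.126, 0.0]
wrist_force: [0.3, -0.2, -0.7]
opening: 0.001
grasp_force: 0.0
```

```bash
python3 st.py
```

```text
t 12.4 p [528.21 101.61  89.66] F [ 0.34 -0.17 -0.68] yaw -0.2524 zax [ 1.e-04  0.e+00 -1.e+00] open 0.001 speed 0.006
[ 0.   0.1 -0. ]
[-0.  46.1 -0. ]
[-0.  92.1 -0. ]
[-1.00e-01  1.38e+02 -0.00e+00]
```

Request:
servo_tool --commands '[[[0,0,1.3],0,0],[[0,0,1.2],0,0],[[0,0,0.8],0,0],[[0,0,0.8],0,0],[[0,0,0.6],0,0],[[0,0,0],0,0]]'

```text
time_s: 13.15
eef_pos: [0.5283, 0.1017, 0.0857]
eef_rot: [0.0, 0.992, -0.126, 0.0]
wrist_force: [-2.6, -0.7, 7.4]
opening: 0.003
grasp_force: 3.9
```

Request:
servo_tool --commands '[[[0,0,0.6],0,0],[[0,0,0.6],0,0],[[0,0,0],0,0]]'

```text
time_s: 13.52
eef_pos: [0.5283, 0.1017, 0.0846]
eef_rot: [0.0, 0.992, -0.126, 0.0]
wrist_force: [-3.3, 0.4, 8.7]
opening: 0.002
grasp_force: 4.5
```

Request:
servo_tool --commands '[[[0,0,0.5],0,0],[[0,0,0.5],0,0],[[0,0,0],0,0]]'

```text
time_s: 13.9
eef_pos: [0.5283, 0.1017, 0.0836]
eef_rot: [-0.0, 0.992, -0.126, 0.0]
wrist_force: [-3.2, -0.4, 9.3]
opening: -0.002
grasp_force: 4.8
```

Request:
servo_tool --commands '[[[0,0,0.5],0,0],[[0,0,0.3],0,0],[[0,0,0],0,0]]'

```text
time_s: 14.28
eef_pos: [0.5283, 0.1018, 0.0828]
eef_rot: [0.0, 0.992, -0.126, 0.0]
wrist_force: [-2.4, -0.8, 7.3]
opening: 0.0
grasp_force: 4.3
```

Request:
servo_tool --commands '[[[0,0,0.2],0,0],[[0,0,0],0,0]]'

```text
time_s: 14.52
eef_pos: [0.5283, 0.1018, 0.0826]
eef_rot: [0.0, 0.992, -0.126, 0.0]
wrist_force: [-3.0, 0.3, 7.8]
opening: 0.0
grasp_force: 4.0
```

The force has dropped at about 8.4 mm depth, so it looks unlatched. I lift straight up and check.

Request:
servo_tool --commands '[[[0,0,-3],0,0],[[0,0,-4],0,0],[[0,0,-10],0,0],[[0,0,-20],0,0],[[0,0,-30],0,0],[[0,0,-30],0,0],[[0,0,-30],0,0],[[0,0,0],0,0],[[0,0,0],0,0],[[0,0,0],0,0]]'

```text
time_s: 15.78
eef_pos: [0.5272, 0.1017, 0.2073]
eef_rot: [0.0, 0.992, -0.126, -0.001]
wrist_force: [0.3, -0.0, 0.4]
opening: -0.001
grasp_force: 0.0
```

```bash
python3 - <<'E'
from h import *
for n in ["scene","side"]:
    c=ctrl.camera(n); np.savez("%s.npz"%n,W=cloud(c),col=c["color"])
cv2.imwrite("pics/side3.png",cv2.resize(c["color"][130:270,180:330,::-1],None,fx=4,fy=4))
E
python3 m2.py
```

```text
scene unit [ 0.5284  0.0305 -0.246 ] cost 1.0114027488552926
  bay [-0.018  0.069] world [0.5278 0.1018] n 126 z med/85 [0.0687 0.0699] ext [[-0.0289, 0.0572], [-0.0064, 0.0803]]
  bay [-0.018  0.023] world [0.5166 0.0572] n 115 z med/85 [0.0688 0.0701] ext [[-0.0289, 0.0125], [-0.0071, 0.0345]]
  bay [-0.018 -0.023] world [0.5054 0.0126] n 112 z med/85 [0.0685 0.0699] ext [[-0.0294, -0.0343], [-0.0065, -0.012]]
  bay [-0.018 -0.069] world [ 0.4942 -0.032 ] n 103 z med/85 [0.0684 0.07  ] ext [[-0.0296, -0.0808], [-0.0065, -0.0575]]
  body ext local [[-0.0592, -0.1182], [0.0579, 0.1186]]
   front 437 [-0.2   -0.016] [-0.118  0.25 ] 0.023
   right 314 [ 0.02 -0.18] [ 0.05 -0.15] 0.078
   left 1817 [-0.2    0.147] [0.2  0.25] 0.084
   back 567 [ 0.065 -0.099] [0.2  0.25] 0.093
side unit [ 0.5283  0.0297 -0.2536] cost 0.48153078763264784
  bay [-0.018  0.069] world [0.5281 0.101 ] n 102 z med/85 [0.0691 0.07  ] ext [[-0.0292, 0.0581], [-0.007, 0.0802]]
  bay [-0.018  0.023] world [0.5166 0.0565] n 88 z med/85 [0.0689 0.0701] ext [[-0.0294, 0.0121], [-0.0068, 0.034]]
  bay [-0.018 -0.023] world [0.5051 0.012 ] n 77 z med/85 [0.0689 0.07  ] ext [[-0.0293, -0.0328], [-0.0079, -0.0112]]
  bay [-0.018 -0.069] world [ 0.4935 -0.0326] n 73 z med/85 [0.0684 0.07  ] ext [[-0.0294, -0.0817], [-0.006, -0.0577]]
  body ext local [[-0.059, -0.1162], [0.0588, 0.1194]]
   front 291 [-0.2   -0.015] [-0.118  0.249] 0.023
   right 131 [ 0.022 -0.174] [ 0.048 -0.149] 0.077
   left 1520 [-0.2    0.145] [0.199 0.25 ] 0.084
   back 739 [ 0.065 -0.095] [0.2  0.25] 0.093
```

View pics/side3.png

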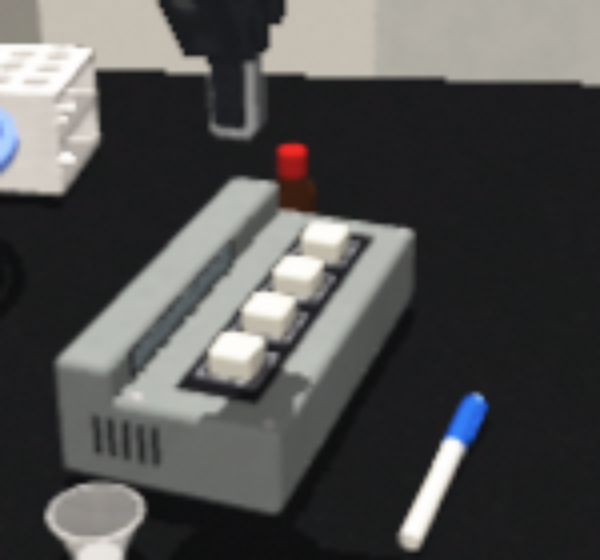

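The left key at (237,353) now stands at 69 mm like the other three. The fingers are clear at (235,130), and the marker, bottle and cup have not moved.

```bash
python3 -c "
from bench import ctrl
print(ctrl.hand_in())"
```

```text
the job is handed in; nothing more can be done
None
```

Job handed in: all four keys were tapped lightly from left to right at about 1.3–2.2 N, then the latched leftmost key was pressed at about 9 N until it let go, and both cameras now show it up level with the others and the loose items unmoved.

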